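# Open the push-to-open tile cupboard

### The job

Open the wider of the two small cupboards with your fingertips alone: press its door in near the free edge until the catch lets go, draw back so that it springs ajar by itself, then reach behind the door and push it wide open, about square to the front, and leave it standing so. Do not grip, lift or ram anything; leave the narrow cupboard shut and everything else where it stands.

Things in the scene. Friction and masses are not known exactly. Their poses are not given: they have to be found in the camera images.
- wide_cupboard: Fixed plywood cupboard with a plain white door and no handle: 180 mm wide (y), 120 mm deep (x), 140 mm high. Origin: centre of its underside; its own -x axis points out of the front, towards the robot at yaw 0. The wider of the two, at left or right; two jars inside. The inside of its door is plain, but for a catch pin standing out 35 mm near the free edge, over 75 mm below the top.
- narrow_cupboard: Fixed plywood cupboard with a plain white door and no handle: 110 mm wide (y), 120 mm deep (x), 140 mm high. Origin: centre of its underside; its own -x axis points out of the front, towards the robot at yaw 0. The narrower one, otherwise alike, with the same catch; stays shut.
- wide_door (a joint): Door angle, rad: 0 shut and caught, negative pressed in (stop at -0.04, 7 mm at the free edge), positive open towards the robot, stop at 1.5. Pressed 4 to 6 mm in near the free edge (about 4 to 6 N) the catch lets go; when the push is withdrawn a spring swings the door to about 0.5 rad within about 1 s. It does not catch again. From there a push under 4 N moves it and it stays where left.
- narrow_door (a joint): Door angle, rad: 0 shut and caught, negative pressed in (stop at -0.07, 7 mm at the free edge), positive open towards the robot, stop at 1.5. 
- wide_door_press (a point): On the door's outer face, 25 mm from its free (right, -y) edge, 35 mm below the cupboard's top: a good place to press. Moves with the door: x points square into the door, y along it towards the hinge, z up. Door 12 mm thick, 180 mm wide, 136 mm high; shut, its outer face stands 20 mm before the carcass (8 mm gap behind it).
- wide_door_hinge (a point): On the upright hinge axis, at the cupboard's left (+y) front edge, 8 mm in front of the carcass, in the plane of the door's inner face, 35 mm below the cupboard's top.
- tape_roll: Loose roll of masking tape, 83 mm across, 19 mm high, lying on top of the wide cupboard towards the hinge side. Origin: centre of its underside.
- jar_red: Loose jar with black lid, 49 mm across, 59 mm high, on top of the narrow cupboard. Origin: centre of its underside.
- jar_gold: Loose jar with white lid, 49 mm across, 66 mm high, on the desk in front of the narrow cupboard. Origin: centre of its underside.
- jar_aqua: Loose jar with white lid, 55 mm across, 74 mm high, on the desk in front of the narrow cupboard, left of the other jar. Origin: centre of its underside.
- glue_pot: Loose glue pot with cap, 66 mm across, 111 mm high, on the right of the desk. Origin: centre of its underside.
- glue_brush: Loose flat brush, 12x177x12 mm, on the left of the desk, its length along its y. Origin: centre of its underside.
Mind the look-alikes: they are no part of the job. Leave any purple or red look-alike of the narrow_cupboard alone.

How it is judged:
On the way, in this order (a step that is already met when the one before it is completed fails the run):
1. the wide door is pressed in by the fingers (value of joint wide_door below -0.015 rad and contact force between the fingers and wide_cupboard above 1 N), for 0.02 s.
2. the wide door has sprung ajar by itself, more than 0.3 rad, with the fingers off it (value of joint wide_door between 0.3 and 1 rad and contact force between the fingers and wide_cupboard below 0.2 N), for 0.2 s.
3. the wide door is wide open (value of joint wide_door above 1.2 rad), for 0.1 s.
At the end, for the whole second after the job is handed in: The wide door stands still at more than 1.2 rad (about 70 degrees), the narrow door is shut (within 0.06 rad), and each loose thing is within 25 mm of where it stood (value of joint wide_door above 1.2 rad and velocity of joint wide_door between -0.05 and 0.05 rad/s and value of joint narrow_door between -0.05 and 0.06 rad and distance of each of tape_roll, jar_red, jar_gold, jar_aqua, glue_pot, glue_brush from where it was at the start of the episode below 0.025 m); the robot touches nothing.
It fails at once if the narrow door is opened (more than 0.06 rad) (value of joint narrow_door above 0.06 rad).
It fails at once if the door is pinched: the point between the finger pads lies inside the door panel while the fingers press on it (x of the grasp point in the frame of wide_door_press between 0.001 and 0.011 m and y of the grasp point in the frame of wide_door_press between -0.025 and 0.155 m and z of the grasp point in the frame of wide_door_press between -0.105 and 0.035 m and contact force between the fingers and wide_cupboard above 2 N).
It fails at once if the wide cupboard is rammed (more than 60 N) (contact force between the fingers and wide_cupboard above 60 N).
It fails at once if a loose thing is lifted, knocked or shifted by more than 25 mm (distance of any of tape_roll, jar_red, jar_gold, jar_aqua, glue_pot, glue_brush from where it was at the start of the episode above 0.025 m).
It also fails if it takes over 51 s, if anything falls off the work surface, if the arm or the gripper's body presses on something with over 40 N, if the wrist force passes 120 N, or if a joint passes its speed limit or range.

### The arm

A 7-joint arm with a two-finger parallel gripper is mounted at the origin on the work surface; the furniture and walls round the work are solid. World frame = base frame: x ahead of the robot, y to its left, z up, the work surface at z = 0. Lengths are in m, angles in rad, forces in N, time in s.
With the tool pointing down it reaches from about 0.425 to 0.875 m from the base axis. Payload 8.4 kg.
Tool frame: the origin (TCP) lies midway between the tips of the shut fingers; the grasp point (between the pads) lies 19 mm behind it (manip.hold_point_z is the z of the grasp point in the tool frame, in m); z points along the fingers, y is the direction in which the jaws open and shut (so a half turn about z gives the same grasp; the last joint's range is limited). The gripper opens to 87 mm and grips with 3 to 60 N. Pads are 19 mm wide; open, the fingers measure 117 mm over their backs; the gripper's body (75 mm by 190 mm) begins 51 mm behind the grasp point.
Start: joints at [-1.344, 0.333, 0.04, 1.465, -0.013, 1.343, -0.059], TCP at [0.208, 0.616, 0.223] pointing down, gripper open.
Joint ranges: [-2.58, 2.58], [-0.38, 2.09], [-1.3, 1.39], [0.25, 2.4], [-1.5, 4.64], [0.08, 2.09], [-2.65, 2.65]. Speed limits (rad/s): [2.22, 2.22, 2.79, 2.79, 3.14, 3.14, 3.14].

### API

Orientations are given as a rotation vector (axis times angle).
In Python, from station import manip, optics gives the robot as it stands. The module is installed in compiled form; this text tells all that it offers.
- The arm moves only by the tool jog_arm, never from a script. Its argument "targets" is a list of rows, each a list of 7 numbers: the shift along the tool's x, y, z in cm, then the turn, a rotation vector about the tool's x, y, z in degrees, then the finger opening in cm, from 0 to 8.7. In form: [[tx, ty, tz, rx, ry, rz, gripper], ...]. A call has exactly 5 rows; each row shifts and turns the commanded pose from where the row before left it, along the tool's axes as they then stand; what a row does not reach is not made up. A row lasts 1/10 s, in which the tool goes at most 50 mm and 8.59 degrees, less where a joint would pass 70% of its speed; a pose out of reach is approached as far as the arm can. A call is refused whole if a number of a shift passes 5 or a number of a turn 8.59, either way. A call with a gripper value outside its range is refused whole. The fingers move at their own pace and stop on an object; "newtons" is the grip in N (left out, the last holds). Time passes only in rows, so rows that do not move let the fingers close, or fill a call up. It gives the time, the measured TCP pose, the force and the opening at its end, in the units of the state.
- manip.observe(): the state, without advancing time (a new reading comes with each control period).
- optics.get_image(name): name is "side" or "top" or "wrist"; returns the picture (400x640x3 uint8, blue, green, red); there is no depth.
- optics.camera_info(name): a dict with "fx", "fy", "cx", "cy" (pixels), "camera_from_world" (4x4, takes a point from world to camera coordinates). Camera axes: x right, y down, z forward; pixel columns grow to the right and rows downward; lengths in m; the calibration is good to about 2 mm. A picture is of the moment at which its call begins: read the wrist's pose just before it. camera_info takes no time and is no camera call; for the wrist camera it gives the pose at the moment of the call.
- manip.job_done(): hands the job in, once; it reports no verdict.
The state is a dict: "t": time; "q": joint angles; "dq": joint speeds; "joint_efforts": joint torques, N m; "eef_pos": TCP position; "orientation": TCP orientation; "contact_force": force on the tool from outside, world axes, zero at the start; "torque": the same for the moment, N m; "width": finger opening in m.
Only numpy, scipy, OpenCV 4.12 (cv2) and the standard library are available. Lean on these libraries where they do the work, as an engineer would, in place of code of your own. Each camera call takes 0.05 s, during which the arm holds its last target.

## Working session

There is one attempt and no reset: what is moved stays moved. The work goes in short steps, Python scripts to look and compute and a tool call to move; the robot and the scene stay as the last step left them, time stands still between calls to the robot, and variables do not carry over. Pictures are saved under pics/ and viewed, and the job is handed in when it is done.

Besides the shell and the picture viewer there is one more tool, called after "Call:" by a JSON object that holds its "method" and its "body", one argument or row to a line. jog_arm: Moves the arm, as the interface text tells. Its arguments: {"type":"object","properties":{"targets":{"type":"array"},"newtons":{"type":"number"}},"required":["targets"]}

```bash
mkdir -p pics
python3 - <<'E'
from station import manip, optics
import cv2
s=manip.observe();print({k:(v if isinstance(v,float) else [round(float(a),4) for a in v]) for k,v in s.items() if k in('t','eef_pos','orientation','contact_force','width','q')})
for n in('side','top'):
    cv2.imwrite(f'pics/{n}0.png',optics.get_image(n))
    print(n,optics.camera_info(n))
print(manip.hold_point_z)
E
```

```text
{'t': 0.0, 'q': [-1.3442, 0.3339, 0.0399, 1.4663, -0.0133, 1.3433, -0.0585], 'eef_pos': [0.2079, 0.6153, 0.2217], 'orientation': [-0.5095, -3.0999, 0.0026], 'contact_force': [0.6137, 0.2029, -0.6309], 'width': 0.08726597586754266}
side {'fx': 485.9146176017327, 'fy': 485.9146176017327, 'cx': 310.3351050226367, 'cy': 197.20498824469908, 'camera_from_world': array([[-0.94973076, -0.31272646, -0.01461625,  0.3655937 ],
       [-0.17109014,  0.55755626, -0.81231717,  0.23538822],
       [ 0.26218245, -0.76898191, -0.58303275,  1.63593215],
       [ 0.        ,  0.        ,  0.        ,  1.        ]])}
top {'fx': 496.2296233403207, 'fy': 496.2296233403207, 'cx': 322.43689549299927, 'cy': 207.51625674522825, 'camera_from_world': array([[-0.08420892, -0.99629969, -0.01719825, -0.06207988],
       [-0.79173   ,  0.07737834, -0.60595066,  0.40293401],
       [ 0.60503923, -0.03741008, -0.7953163 ,  1.3863683 ],
       [ 0.        ,  0.        ,  0.        ,  1.        ]])}
-0.0187
```

View pics/side0.png

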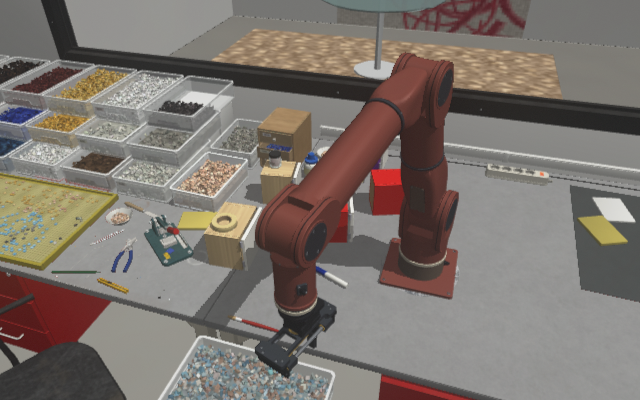

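View pics/top0.png

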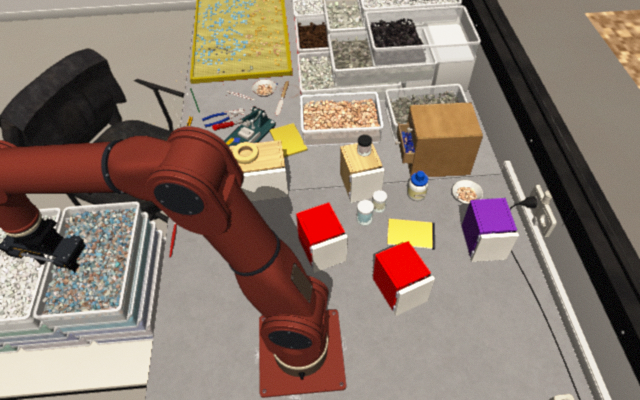

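```bash
cat > h.py <<'E'
from station import manip, optics
import numpy as np, cv2
def crop(src,x0,y0,x1,y1,k,out):
    im=cv2.imread(src)[y0:y1,x0:x1]; cv2.imwrite(out,cv2.resize(im,None,fx=k,fy=k,interpolation=cv2.INTER_CUBIC))
def proj(n,P):
    c=optics.camera_info(n);M=c['camera_from_world'];p=np.atleast_2d(P)@M[:3,:3].T+M[:3,3]
    return np.c_[c['fx']*p[:,0]/p[:,2]+c['cx'],c['fy']*p[:,1]/p[:,2]+c['cy']]
def atz(n,u,v,z):
    c=optics.camera_info(n);M=c['camera_from_world'];R=M[:3,:3];o=-R.T@M[:3,3]
    d=R.T@np.array([(u-c['cx'])/c['fx'],(v-c['cy'])/c['fy'],1]);return o+d*(z-o[2])/d[2]
E
python3 - <<'E'
from h import *
crop('pics/side0.png',180,110,340,230,5,'pics/s0c.png')
crop('pics/top0.png',210,110,400,230,4,'pics/t0c.png')
E
```

```text
(no output)
```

View pics/t0c.png

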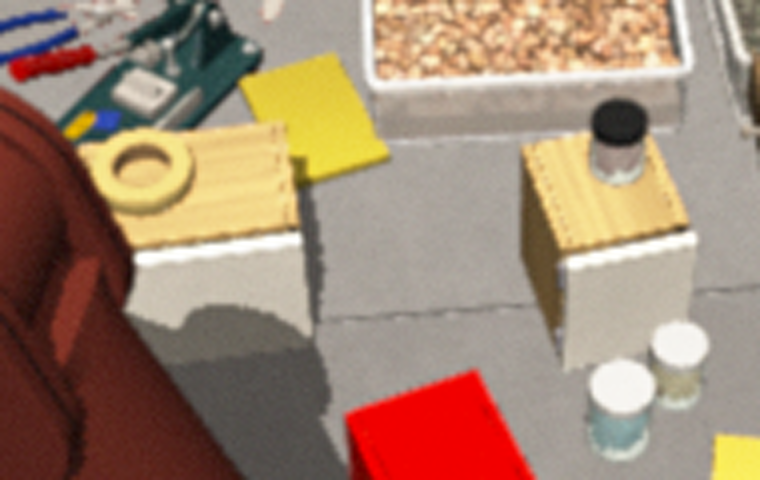

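Run:
```python
from h import *
crop('pics/side0.png',180,180,300,280,6,'pics/s0d.png')
```

```text
(no output)
```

View pics/s0d.png

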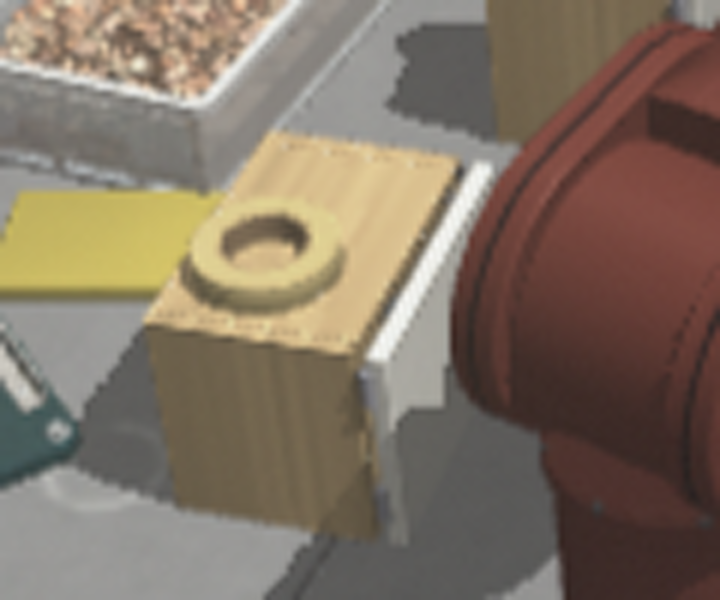

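Run:
```python
from h import *
from scipy.optimize import least_squares
# local (x,y): back-left etc
obs=[('side',204.5,233.7,.06,.09),('side',239.7,239.2,-.06,.09),('side',225.3,202.2,.06,-.09),('side',257,206.2,-.06,-.09),('top',280,140.75,.06,-.09),('top',284.5,168.2,-.06,-.09)]
for o in obs: print(o,atz(*o[:3],.14).round(4))
def f(p,full=False):
    x,y,a=p;r=[]
    for n,u,v,lx,ly in obs:
        P=[x+lx*np.cos(a)-ly*np.sin(a),y+lx*np.sin(a)+ly*np.cos(a),.14]
        r+=list(proj(n,P)[0]-[u,v])
    return r
s=least_squares(f,[.75,.1,0]);print(s.x,np.round(s.fun,1))
x,y,a=s.x
R=np.array([[np.cos(a),-np.sin(a)],[np.sin(a),np.cos(a)]])
W=lambda l:np.array([x,y])+R@np.array(l)
print('hinge',W([-.068,.09]),'press',W([-.08,-.065]),'out dir',R@[-1,0])
print(atz('top',*(210+90/4,110+30),.14))
print('red near',atz('top',330,203,.14),atz('top',297,213,.14),atz('top',310,243,.14),atz('top',345,235,.14))
print('tape',atz('top',246,151,.15),'jar aqua',atz('top',365,218,.0),'narrow front',atz('top',210+565/4,110+262/4,.14),atz('top',210+697/4,110+237/4,.14))
```

```text
('side', 204.5, 233.7, 0.06, 0.09) [0.6778 0.2021 0.14  ]
('side', 239.7, 239.2, -0.06, 0.09) [0.5567 0.1931 0.14  ]
('side', 225.3, 202.2, 0.06, -0.09) [0.6906 0.0253 0.14  ]
('side', 257, 206.2, -0.06, -0.09) [0.5739 0.0141 0.14  ]
('top', 280, 140.75, 0.06, -0.09) [0.6916 0.0221 0.14  ]
('top', 284.5, 168.2, -0.06, -0.09) [0.5646 0.0116 0.14  ]
[0.62400917 0.10780463 0.07775591] [ 0.3  0.1 -0.1 -0.1  0.3 -0.4  0.8  0.  -0.2  0.2 -0.6 -1.4]
hinge [0.54922365 0.19225062] press [0.54929993 0.03678682] out dir [-0.99697853 -0.07767759]
[0.71170508 0.18414314 0.14      ]
red near [ 0.40734955 -0.12250243  0.14      ] [ 0.37888516 -0.01931849  0.14      ] [ 0.26687304 -0.0510994   0.14      ] [ 0.28495707 -0.155135    0.14      ]
tape [0.64510575 0.13603207 0.15      ] jar aqua [ 0.44085715 -0.24267234  0.        ] narrow front [ 0.51191091 -0.20079127  0.14      ] [ 0.52789384 -0.31014374  0.14      ]
```

Candidates in the top view are the wooden cupboard with the tape at (262,165), the wooden one with the dark-lidded jar at (362,172), the red boxes at (320,235) and (402,275), and the purple one at (490,230). The wide wooden one with the tape on it, at (262,165), fits the description. It is 180 mm wide by the fit and the enlarged crop confirms it.

First I turn the tool to line up with the door and shut the fingers.

Call:
{"method": "jog_arm", "body": {
  "targets": [
    [0, 0, 0, 0, 0, -7.7, 0],
    [0, 0, 0, 0, 0, -7.7, 0],
    [0, 0, 0, 0, 0, -7.7, 0],
    [0, 0, -1, 0, 0, 0, 0],
    [0, 0, 0, 0, 0, 0, 0]
  ]
}}

```text
t: 0.6
eef_pos: [0.2083, 0.6163, 0.2341]
orientation: [-0.115, 3.139, 0.003]
contact_force: [0.7, -0.0, 0.4]
width: 0.0549
```

```bash
cat >> h.py <<'E'
from scipy.spatial.transform import Rotation as Ro
def st():
    s=manip.observe();R=Ro.from_rotvec(s['orientation']).as_matrix()
    print('t',round(s['t'],2),'p',np.round(s['eef_pos'],4),'F',np.round(s['contact_force'],2),'w',round(s['width'],4));print(R.round(3))
    return np.array(s['eef_pos']),R
def shift(T):
    p,R=st();print('shift cm',(R.T@(np.array(T)-p)*100).round(2))
E
python3 - <<'E'
from h import *
shift([.47,.037,.23])
E
```

```text
t 0.6 p [0.2083 0.6163 0.2341] F [ 0.7  -0.04  0.41] w 0.0549
[[-0.997 -0.073  0.   ]
 [-0.073  0.997  0.002]
 [-0.     0.002 -1.   ]]
shift cm [-21.87 -59.69   0.32]
```

Call:
{"method": "jog_arm", "body": {
  "targets": [
    [-1.5, -4.1, 0, 0, 0, 0, 0],
    [-1.5, -4.1, 0, 0, 0, 0, 0],
    [-1.5, -4.1, 0, 0, 0, 0, 0],
    [-1.5, -4.1, 0, 0, 0, 0, 0],
    [-1.5, -4.1, 0, 0, 0, 0, 0]
  ]
}}

```text
t: 1.1
eef_pos: [0.2993, 0.4156, 0.2329]
orientation: [-0.115, 3.139, 0.001]
contact_force: [0.9, 0.4, 0.1]
width: 0.015
```

Call:
{"method": "jog_arm", "body": {
  "targets": [
    [-1.5, -4.1, 0, 0, 0, 0, 0],
    [-1.5, -4.1, 0, 0, 0, 0, 0],
    [-1.5, -4.1, 0, 0, 0, 0, 0],
    [-1.5, -4.1, 0, 0, 0, 0, 0],
    [0, 0, 0, 0, 0, 0, 0]
  ]
}}

```text
t: 1.6
eef_pos: [0.3739, 0.2532, 0.2333]
orientation: [-0.103, 3.139, 0.001]
contact_force: [-1.1, 1.2, -0.6]
width: 0.0004
```

Run:
```python
from h import *
shift([.47,.032,.23])
cv2.imwrite('pics/top1.png',optics.get_image('top'));cv2.imwrite('pics/side1.png',optics.get_image('side'))
```

```text
t 1.6 p [0.3739 0.2532 0.2333] F [-1.1   1.19 -0.62] w 0.0004
[[-0.998 -0.066  0.001]
 [-0.066  0.998  0.   ]
 [-0.001  0.    -1.   ]]
shift cm [ -8.14 -22.7    0.33]
```

View pics/top1.png

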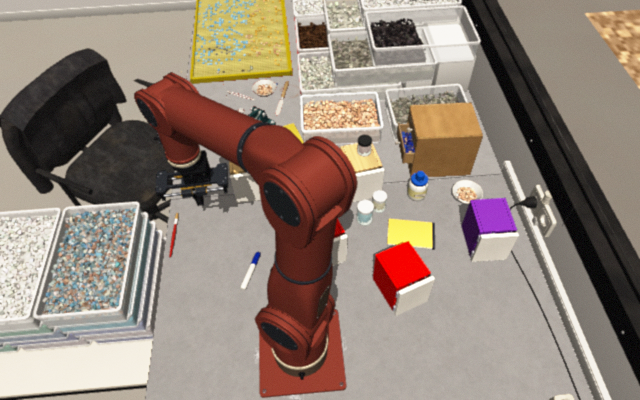

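View pics/side1.png

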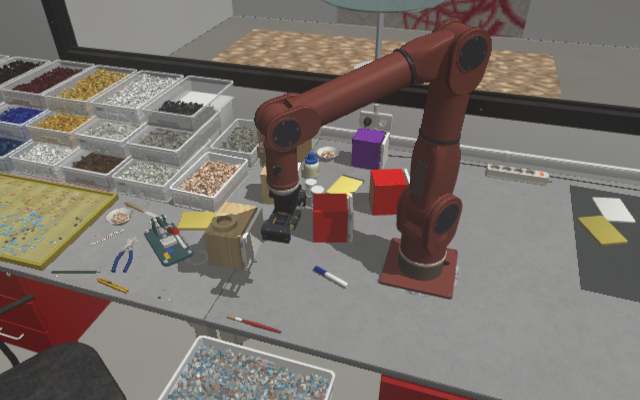

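Run:
```python
from h import *
p,R=st();print(proj('side',p),proj('top',p), manip.observe()['q'])
shift([.47,.032,.23])
```

```text
t 1.7 p [0.3716 0.2579 0.2331] F [0.47 0.76 0.64] w 0.0003
[[-0.997 -0.072  0.   ]
 [-0.072  0.997  0.001]
 [-0.     0.001 -1.   ]]
[[285.55815314 241.0562102 ]] [[198.29433425 203.12900324]] [-0.94767112 -0.09114185  0.22908686  1.91437938  0.02059558  1.31487089
  0.91838438]
t 1.7 p [0.3716 0.2579 0.2331] F [0.47 0.76 0.64] w 0.0003
[[-0.997 -0.072  0.   ]
 [-0.072  0.997  0.001]
 [-0.     0.001 -1.   ]]
shift cm [ -8.19 -23.24   0.28]
```

Both views agree with the pose, so I carry on.

Call:
{"method": "jog_arm", "body": {
  "targets": [
    [-1.5, -3.9, 0, 0, 0, 0, 0],
    [-1.5, -3.9, 0, 0, 0, 0, 0],
    [-1.5, -3.9, 0, 0, 0, 0, 0],
    [-1.5, -3.9, 0, 0, 0, 0, 0],
    [-1.5, -3.9, 0, 0, 0, 0, 0]
  ]
}}

```text
t: 2.2
eef_pos: [0.4615, 0.0698, 0.2328]
orientation: [-0.122, 3.139, 0.001]
contact_force: [1.3, 1.3, -0.2]
width: 0.0006
```

Run:
```python
from h import *
shift([.49,.034,.105])
cv2.imwrite('pics/top2.png',optics.get_image('top'))
crop('pics/top2.png',170,110,400,270,3,'pics/top2c.png')
```

```text
t 2.2 p [0.4615 0.0698 0.2328] F [ 1.26  1.28 -0.19] w 0.0006
[[-0.997 -0.078  0.001]
 [-0.078  0.997  0.   ]
 [-0.001  0.    -1.   ]]
shift cm [-2.55 -3.79 12.78]
```

View pics/top2c.png

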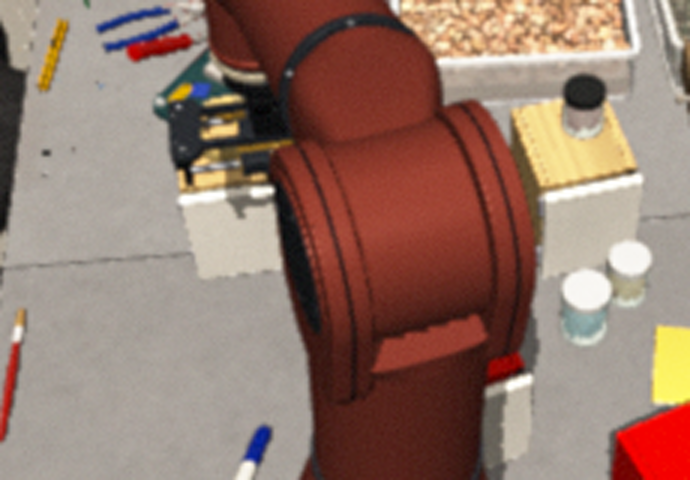

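Call:
{"method": "jog_arm", "body": {
  "targets": [
    [-1.0, -3.0, 1, 0, 0, 0, 0],
    [-1.0, -0.8, 3, 0, 0, 0, 0],
    [-0.5, 0, 3.5, 0, 0, 0, 0],
    [0, 0, 3.5, 0, 0, 0, 0],
    [0, 0, 1.8, 0, 0, 0, 0]
  ]
}}

```text
t: 2.75
eef_pos: [0.4876, 0.0351, 0.1018]
orientation: [0.121, -3.136, 0.001]
contact_force: [-0.9, 1.0, 0.1]
width: 0.0008
```

Run:
```python
from h import *
shift([.54,.037,.105])
cv2.imwrite('pics/side3.png',optics.get_image('side'))
shift([.54,.037,.105])
crop('pics/side3.png',180,130,340,250,5,'pics/side3c.png')
a=.0778;R=np.array([[np.cos(a),-np.sin(a)],[np.sin(a),np.cos(a)]])
print(proj('top',[*(np.array([.624,.1078])+R@[-.08,.09]),.138]))
```

```text
t 2.75 p [0.4876 0.0351 0.1018] F [-0.88  0.96  0.06] w 0.0008
[[-0.997 -0.077 -0.003]
 [-0.077  0.997 -0.001]
 [ 0.003 -0.001 -1.   ]]
shift cm [-5.24 -0.22 -0.33]
t 2.8 p [0.4865 0.0351 0.1001] F [-1.15  0.91 -2.49] w 0.0004
[[-0.997 -0.078 -0.005]
 [-0.078  0.997 -0.002]
 [ 0.006 -0.001 -1.   ]]
shift cm [-5.35 -0.23 -0.52]
[[228.98144748 179.12184764]]
```

View pics/side3c.png

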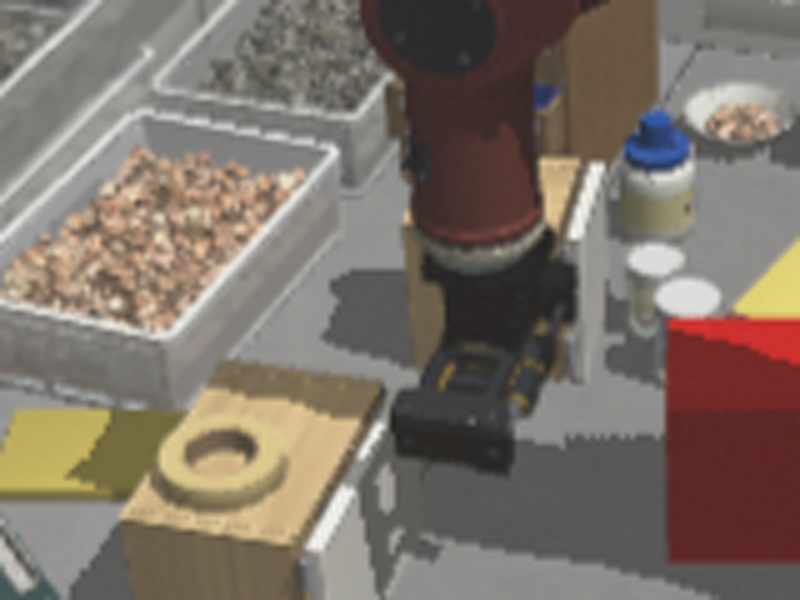

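Call:
{"method": "jog_arm", "body": {
  "targets": [
    [-1.5, 0, -0.4, 0, 0, 0, 0],
    [-1.5, 0, -0.2, 0, 0, 0, 0],
    [-1.0, 0, 0, 0, 0, 0, 0],
    [-0.5, 0, 0, 0, 0, 0, 0],
    [0, 0, 0, 0, 0, 0, 0]
  ]
}}

```text
t: 3.3
eef_pos: [0.534, 0.0377, 0.1106]
orientation: [0.122, -3.139, 0.001]
contact_force: [0.0, -0.4, -0.1]
width: 0.0005
```

Run:
```python
from h import *
shift([.54,.037,.105])
```

```text
t 3.3 p [0.534  0.0377 0.1106] F [ 0.05 -0.39 -0.14] w 0.0005
[[-0.997 -0.077 -0.   ]
 [-0.077  0.997 -0.   ]
 [ 0.    -0.    -1.   ]]
shift cm [-0.59 -0.11  0.56]
```

Call:
{"method": "jog_arm", "body": {
  "targets": [
    [-0.2, 0, 0.1, 0, 0, 0, 0],
    [-0.2, 0, 0.1, 0, 0, 0, 0],
    [-0.2, 0, 0.1, 0, 0, 0, 0],
    [0, 0, 0, 0, 0, 0, 0],
    [0, 0, 0, 0, 0, 0, 0]
  ]
}}

```text
t: 3.8
eef_pos: [0.5396, 0.0376, 0.1075]
orientation: [0.121, -3.139, 0.0]
contact_force: [-1.0, 0.4, 0.1]
width: 0.0006
```

Call:
{"method": "jog_arm", "body": {
  "targets": [
    [-0.1, 0, 0, 0, 0, 0, 0],
    [-0.1, 0, 0, 0, 0, 0, 0],
    [-0.1, 0, 0, 0, 0, 0, 0],
    [0, 0, 0, 0, 0, 0, 0],
    [0, 0, 0, 0, 0, 0, 0]
  ]
}}

```text
t: 4.3
eef_pos: [0.5427, 0.0379, 0.1075]
orientation: [0.121, -3.139, 0.0]
contact_force: [-0.6, 0.4, -0.4]
width: 0.0001
```

Call:
{"method": "jog_arm", "body": {
  "targets": [
    [-0.1, 0, 0, 0, 0, 0, 0],
    [-0.1, 0, 0, 0, 0, 0, 0],
    [-0.1, 0, 0, 0, 0, 0, 0],
    [0, 0, 0, 0, 0, 0, 0],
    [0, 0, 0, 0, 0, 0, 0]
  ]
}}

```text
t: 4.8
eef_pos: [0.5452, 0.0381, 0.1074]
orientation: [0.121, -3.138, 0.0]
contact_force: [-4.5, -0.8, 2.5]
width: 0.0007
```

Call:
{"method": "jog_arm", "body": {
  "targets": [
    [-0.1, 0, 0, 0, 0, 0, 0],
    [-0.1, 0, 0, 0, 0, 0, 0],
    [-0.1, 0, 0, 0, 0, 0, 0],
    [0, 0, 0, 0, 0, 0, 0],
    [0, 0, 0, 0, 0, 0, 0]
  ]
}}

```text
t: 5.3
eef_pos: [0.5486, 0.0381, 0.1074]
orientation: [0.121, -3.139, 0.001]
contact_force: [-3.0, -1.7, 0.4]
width: 0.0002
```

Call:
{"method": "jog_arm", "body": {
  "targets": [
    [-0.1, 0, 0, 0, 0, 0, 0],
    [0, 0, 0, 0, 0, 0, 0],
    [0, 0, 0, 0, 0, 0, 0],
    [0, 0, 0, 0, 0, 0, 0],
    [0, 0, 0, 0, 0, 0, 0]
  ]
}}

```text
t: 5.8
eef_pos: [0.5495, 0.0381, 0.1074]
orientation: [0.121, -3.139, 0.001]
contact_force: [-4.4, -3.9, -0.2]
width: 0.0006
```

Call:
{"method": "jog_arm", "body": {
  "targets": [
    [-0.1, 0, 0, 0, 0, 0, 0],
    [0, 0, 0, 0, 0, 0, 0],
    [-0.05, 0, 0, 0, 0, 0, 0],
    [0, 0, 0, 0, 0, 0, 0],
    [0, 0, 0, 0, 0, 0, 0]
  ]
}}

```text
t: 6.3
eef_pos: [0.5508, 0.0382, 0.1074]
orientation: [0.121, -3.138, 0.001]
contact_force: [-4.6, -3.1, 1.0]
width: 0.0002
```

Call:
{"method": "jog_arm", "body": {
  "targets": [
    [3.0, 0, 0, 0, 0, 0, 0],
    [4, 0, -2.5, 0, 0, 0, 0],
    [3, 0, -3.5, 0, 0, 0, 0],
    [0, 0, -4, 0, 0, 0, 0],
    [0, 0, 0, 0, 0, 0, 0]
  ]
}}

```text
t: 6.8
eef_pos: [0.4546, 0.0321, 0.2131]
orientation: [-0.122, 3.129, 0.008]
contact_force: [1.0, 0.4, -0.5]
width: 0.0005
```

Call:
{"method": "jog_arm", "body": {
  "targets": [
    [0, 0, 0, 0, 0, 0, 0],
    [0, 0, 0, 0, 0, 0, 0],
    [0, 0, 0, 0, 0, 0, 0],
    [0, 0, 0, 0, 0, 0, 0],
    [0, 0, 0, 0, 0, 0, 0]
  ]
}}

```text
t: 7.3
eef_pos: [0.4513, 0.0307, 0.207]
orientation: [0.121, -3.138, 0.001]
contact_force: [1.1, -0.1, 0.1]
width: 0.0008
```

Run:
```python
from h import *
st()
cv2.imwrite('pics/side4.png',optics.get_image('side'));cv2.imwrite('pics/top4.png',optics.get_image('top'))
crop('pics/side4.png',180,130,340,250,5,'pics/side4c.png')
```

```text
t 7.3 p [0.4513 0.0307 0.207 ] F [ 1.14 -0.07  0.12] w 0.0008
[[-0.997 -0.077 -0.001]
 [-0.077  0.997 -0.001]
 [ 0.001 -0.001 -1.   ]]
```

View pics/side4c.png

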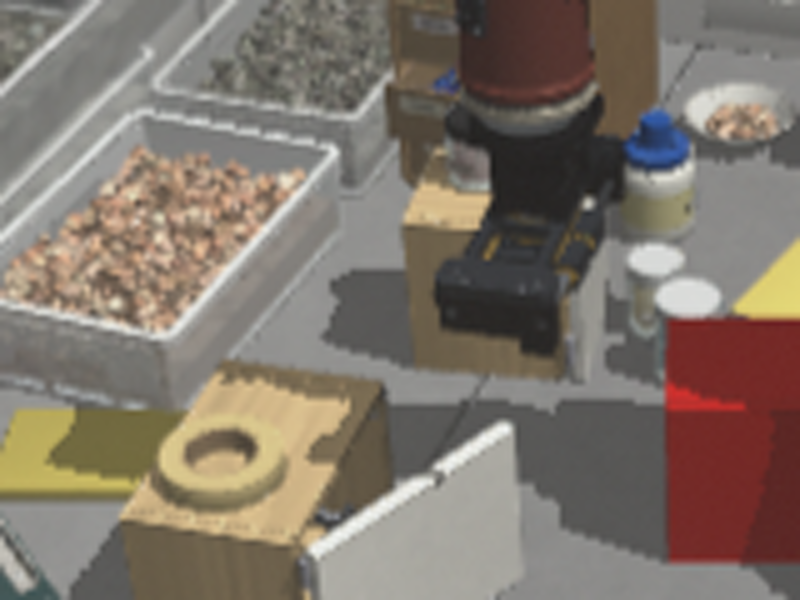

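View pics/top4.png

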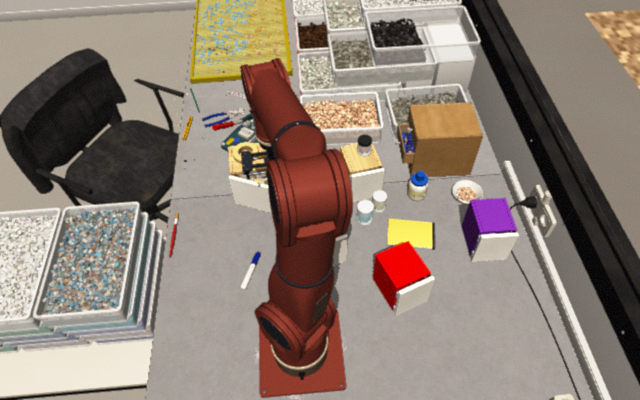

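The side view shows the wide door ajar, its free top corner at crop (510,425), and the tape still in place. Next I measure the door angle.

Run:
```python
from h import *
p=atz('side',180+508/5,130+424/5,.138);print(p)
H=np.array([.5492,.1923]);d=p[:2]-H
print(np.hypot(*d))
# shut dir: local -y
a=.0778
th=np.arctan2(d[1],d[0])-(a-np.pi/2);print('angle',-th)
def dp(th,r,off): # point at radius r on inner face, off to inside
    ang=a-np.pi/2-th; u=np.array([np.cos(ang),np.sin(ang)]);n=np.array([-u[1],u[0]])
    return H+r*u+off*n
for th in(.5,.7,.9,1.1,1.3,1.4): print(th,dp(th,.14,.02).round(3),dp(th,.18,0).round(3))
shift([.55,.00,.21])
```

```text
[0.47528002 0.03222279 0.138     ]
0.17632038268868164
angle 0.510404433792419
0.5 [0.51  0.056] [0.475 0.028]
0.7 [0.484 0.067] [0.444 0.046]
0.9 [0.46  0.082] [0.417 0.07 ]
1.1 [0.44  0.102] [0.396 0.098]
1.3 [0.424 0.126] [0.38  0.131]
1.4 [0.418 0.138] [0.375 0.148]
t 7.4 p [0.4514 0.0307 0.2072] F [0.19 0.26 0.92] w 0.0004
[[-0.997 -0.077 -0.001]
 [-0.077  0.997 -0.   ]
 [ 0.001 -0.    -1.   ]]
shift cm [-9.59 -3.82 -0.28]
```

```bash
cat >> h.py <<'E'
H=np.array([.5492,.1923]);a0=.0778
def dp(th,r,off):
    ang=a0-np.pi/2-th; u=np.array([np.cos(ang),np.sin(ang)]);n=np.array([-u[1],u[0]])
    return H+r*u+off*n
E
python3 - <<'E'
from h import *
e=dp(.51,.14,.037);print(e)
shift([*e,.1])
p,R=st()
Q=[e]+[dp(th,.125,o) for th,o in((.55,.018),(.8,.019),(1.05,.018),(1.25,.017),(1.35,.016),(1.42,.016))]
for i in range(1,len(Q)): print(Q[i].round(3),(R.T@np.array([*(Q[i]-Q[i-1]),0])*100).round(2))
E
```

```text
[0.52415599 0.04967533]
t 7.4 p [0.4514 0.0307 0.2072] F [0.19 0.26 0.92] w 0.0004
[[-0.997 -0.077 -0.001]
 [-0.077  0.997 -0.   ]
 [ 0.001 -0.    -1.   ]]
shift cm [-7.41  1.33 10.72]
t 7.4 p [0.4514 0.0307 0.2072] F [0.19 0.26 0.92] w 0.0004
[[-0.997 -0.077 -0.001]
 [-0.077  0.997 -0.   ]
 [ 0.001 -0.    -1.   ]]
[0.508 0.073] [ 1.4   2.43 -0.  ]
[0.481 0.086] [2.65 1.52 0.  ]
[0.456 0.107] [2.31 2.29 0.  ]
[0.441 0.128] [ 1.38  2.23 -0.  ]
[0.434 0.14 ] [ 0.52  1.26 -0.  ]
[0.431 0.148] [ 0.27  0.84 -0.  ]
```

Call:
{"method": "jog_arm", "body": {
  "targets": [
    [-3, 0.4, 0, 0, 0, 0, 0],
    [-3, 0.5, 0, 0, 0, 0, 0],
    [-1.4, 0.2, 0, 0, 0, 0, 0],
    [0, 0, 0, 0, 0, 0, 0],
    [0, 0, 2, 0, 0, 0, 0]
  ]
}}

```text
t: 7.9
eef_pos: [0.5255, 0.0474, 0.1889]
orientation: [-0.121, 3.137, 0.0]
contact_force: [-0.2, 0.4, 0.2]
width: 0.0001
```

Run:
```python
from h import *
shift([.524,.049,.1])
cv2.imwrite('pics/side5.png',optics.get_image('side'))
crop('pics/side5.png',180,130,340,250,5,'pics/side5c.png')
print(proj('side',[[.524,.049,.138],[.524,.049,.1]]))
```

```text
t 7.9 p [0.5255 0.0474 0.1889] F [-0.19  0.38  0.23] w 0.0001
[[-0.997 -0.077  0.003]
 [-0.077  0.997  0.   ]
 [-0.003  0.    -1.   ]]
shift cm [0.16 0.17 8.89]
[[266.47364269 215.1004307 ]
 [267.2138936  223.80637367]]
```

View pics/side5c.png

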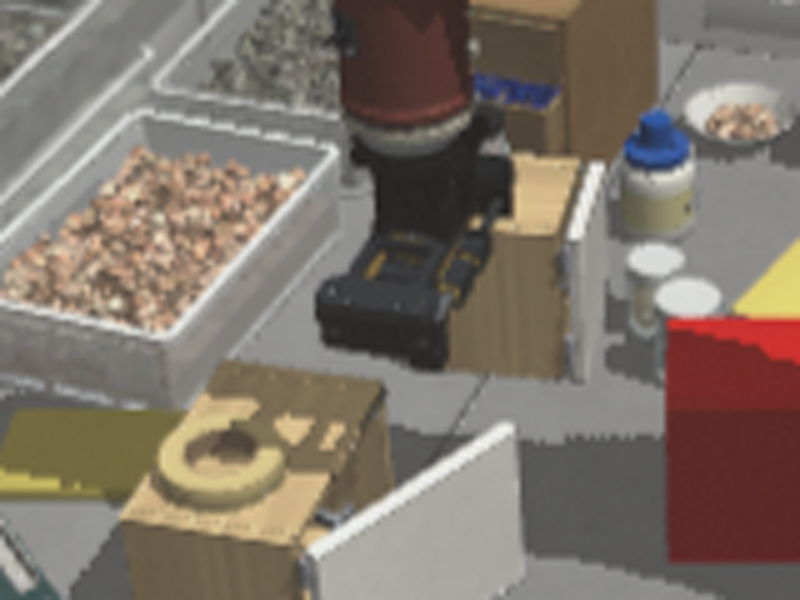

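Call:
{"method": "jog_arm", "body": {
  "targets": [
    [0, 0, 2.5, 0, 0, 0, 0],
    [0, 0, 2.5, 0, 0, 0, 0],
    [0, 0, 2.5, 0, 0, 0, 0],
    [0, 0, 0.5, 0, 0, 0, 0],
    [0, 0, 0, 0, 0, 0, 0]
  ]
}}

```text
t: 8.45
eef_pos: [0.5235, 0.0473, 0.1075]
orientation: [0.121, -3.138, 0.001]
contact_force: [0.1, 0.0, -0.1]
width: 0.0004
```

Run:
```python
from h import *
shift([*dp(.55,.125,.018),.1])
cv2.imwrite('pics/side6.png',optics.get_image('side'))
crop('pics/side6.png',180,130,340,250,5,'pics/side6c.png')
```

```text
t 8.45 p [0.5235 0.0473 0.1075] F [ 0.12  0.   -0.14] w 0.0004
[[-0.997 -0.077 -0.002]
 [-0.077  0.997 -0.   ]
 [ 0.002 -0.    -1.   ]]
shift cm [1.31 2.66 0.75]
```

View pics/side6c.png

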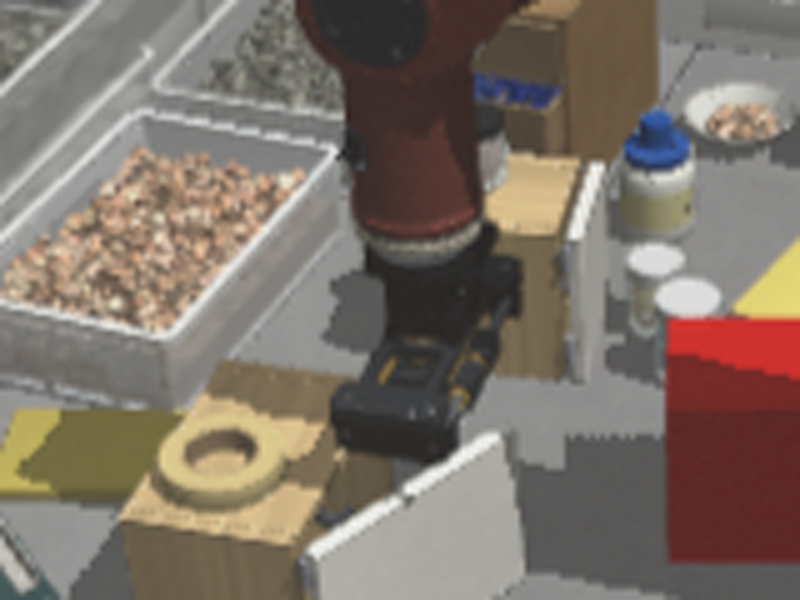

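The fingers are down behind the door without contact, so I push it open along its arc.

Call:
{"method": "jog_arm", "body": {
  "targets": [
    [0.7, 1.3, 0.2, 0, 0, 0, 0],
    [0.6, 1.3, 0.2, 0, 0, 0, 0],
    [1.0, 0.6, 0, 0, 0, 0, 0],
    [1.0, 0.6, 0, 0, 0, 0, 0],
    [0.6, 0.3, 0, 0, 0, 0, 0]
  ]
}}

```text
t: 9.0
eef_pos: [0.4819, 0.0857, 0.1043]
orientation: [-0.122, 3.138, 0.001]
contact_force: [1.8, -1.0, -0.4]
width: 0.0006
```

Call:
{"method": "jog_arm", "body": {
  "targets": [
    [0.8, 0.8, 0, 0, 0, 0, 0],
    [0.8, 0.8, 0, 0, 0, 0, 0],
    [0.7, 0.7, 0, 0, 0, 0, 0],
    [0.5, 0.8, 0, 0, 0, 0, 0],
    [0, 0, 0, 0, 0, 0, 0]
  ]
}}

```text
t: 9.5
eef_pos: [0.451, 0.1154, 0.1035]
orientation: [0.124, -3.138, -0.0]
contact_force: [-0.4, -0.5, 0.1]
width: 0.0006
```

Run:
```python
from h import *
shift([*dp(1.25,.125,.017),.103])
cv2.imwrite('pics/side7.png',optics.get_image('side'))
crop('pics/side7.png',180,130,340,250,5,'pics/side7c.png')
```

```text
t 9.5 p [0.451  0.1154 0.1035] F [-0.39 -0.53  0.13] w 0.0006
[[-0.997 -0.079 -0.001]
 [-0.079  0.997  0.   ]
 [ 0.001  0.    -1.   ]]
shift cm [0.94 1.35 0.05]
```

View pics/side7c.png

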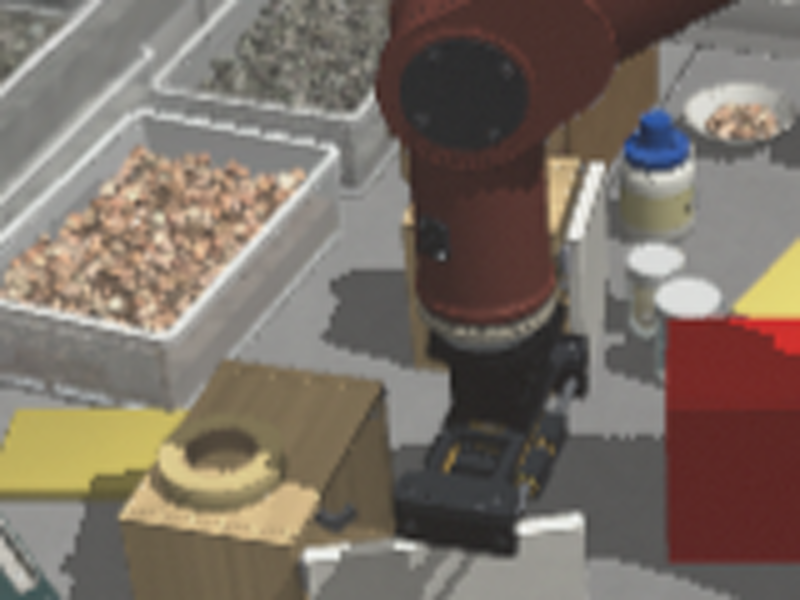

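Call:
{"method": "jog_arm", "body": {
  "targets": [
    [0.5, 0.7, 0, 0, 0, 0, 0],
    [0.4, 0.7, 0, 0, 0, 0, 0],
    [0.3, 0.7, 0, 0, 0, 0, 0],
    [0.2, 0.6, 0, 0, 0, 0, 0],
    [0, 0, 0, 0, 0, 0, 0]
  ]
}}

```text
t: 10.05
eef_pos: [0.4355, 0.141, 0.1035]
orientation: [0.124, -3.139, -0.0]
contact_force: [0.2, -0.7, -0.1]
width: 0.0004
```

Run:
```python
from h import *
shift([*dp(1.38,.125,.016),.103])
cv2.imwrite('pics/side8.png',optics.get_image('side'))
crop('pics/side8.png',180,150,340,270,5,'pics/side8c.png')
for th in (1.2,1.3,1.4,1.5): print(th,((proj('side',[*dp(th,.18,0),.138])-[180,150])*5).round(0),((proj('side',[*dp(th,.18,-.012),.138])-[180,150])*5).round(0))
```

```text
t 10.05 p [0.4355 0.141  0.1035] F [ 0.2  -0.66 -0.06] w 0.0004
[[-0.997 -0.079 -0.   ]
 [-0.079  0.997  0.   ]
 [ 0.     0.    -1.   ]]
shift cm [0.23 0.29 0.05]
1.2 [[590. 423.]] [[592. 435.]]
1.3 [[592. 441.]] [[592. 453.]]
1.4 [[591. 460.]] [[589. 472.]]
1.5 [[587. 478.]] [[583. 491.]]
```

View pics/side8c.png

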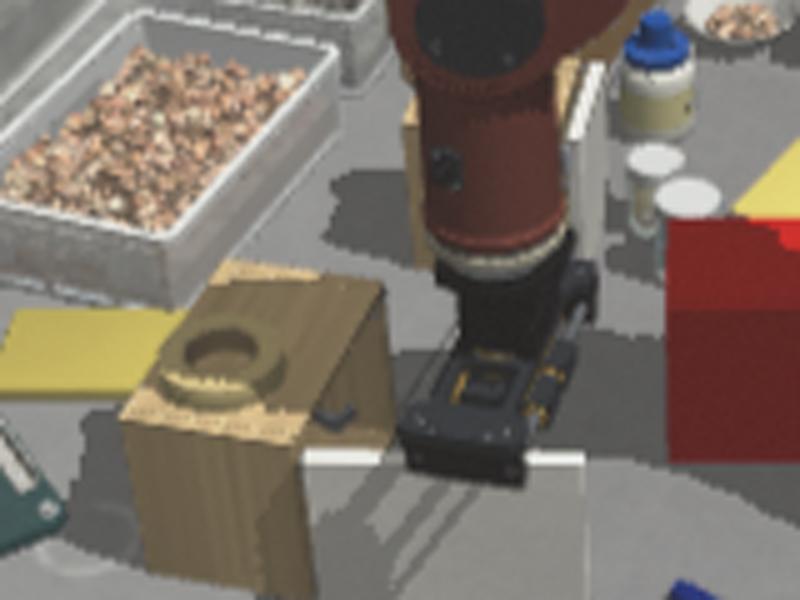

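Call:
{"method": "jog_arm", "body": {
  "targets": [
    [0.1, 0.4, 0, 0, 0, 0, 0],
    [0, 0, 0, 0, 0, 0, 0],
    [0, -0.5, 0, 0, 0, 0, 0],
    [-0.2, -1.0, 0, 0, 0, 0, 0],
    [0, -1.0, 0, 0, 0, 0, 0]
  ]
}}

```text
t: 10.6
eef_pos: [0.4388, 0.1181, 0.1035]
orientation: [0.121, -3.139, 0.0]
contact_force: [0.3, 0.0, 0.2]
width: 0.0006
```

Call:
{"method": "jog_arm", "body": {
  "targets": [
    [0, -1.0, -1, 0, 0, 0, 0],
    [0, -1, -3, 0, 0, 0, 0],
    [0, 0, -4, 0, 0, 0, 0],
    [0, 0, -4, 0, 0, 0, 0],
    [0, 0, 0, 0, 0, 0, 0]
  ]
}}

```text
t: 11.1
eef_pos: [0.4427, 0.0989, 0.2293]
orientation: [-0.119, 3.132, 0.006]
contact_force: [-0.7, -1.0, -0.2]
width: 0.0005
```

Run:
```python
from h import *
st()
cv2.imwrite('pics/side9.png',optics.get_image('side'))
crop('pics/side9.png',180,110,340,270,4,'pics/side9c.png')
cv2.imwrite('pics/top9.png',optics.get_image('top'))
st()
```

```text
t 11.1 p [0.4427 0.0989 0.2293] F [-0.68 -0.98 -0.19] w 0.0005
[[-0.997 -0.076  0.007]
 [-0.076  0.997  0.004]
 [-0.008  0.004 -1.   ]]
t 11.2 p [0.4407 0.0986 0.2249] F [-0.14 -0.99 -0.22] w 0.0011
[[-0.997 -0.076  0.002]
 [-0.076  0.997  0.002]
 [-0.002  0.001 -1.   ]]
```

View pics/side9c.png

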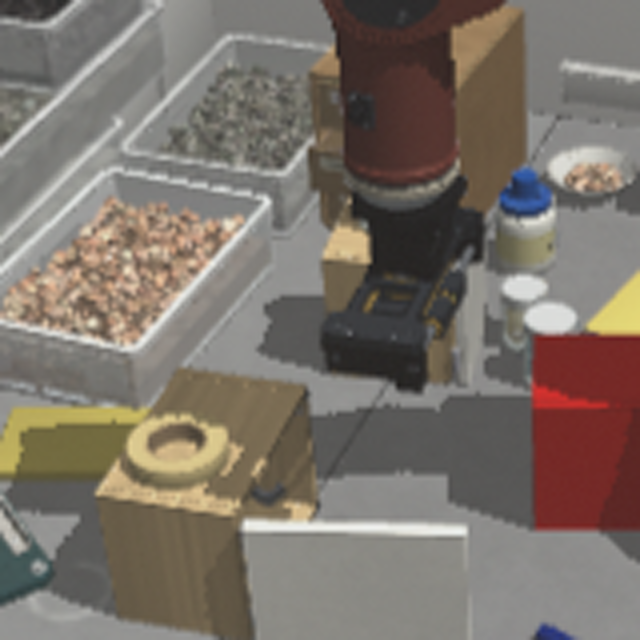

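View pics/top9.png

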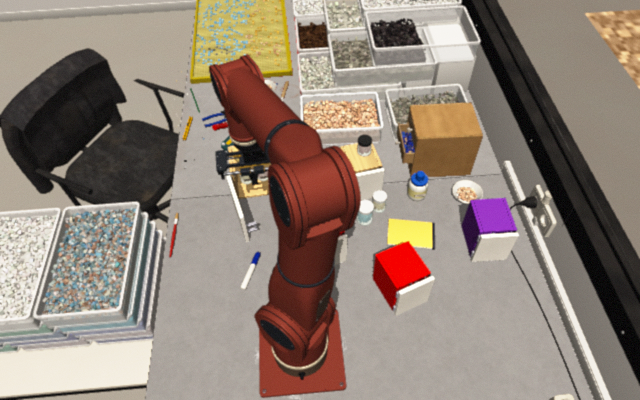

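Call:
{"method": "jog_arm", "body": {
  "targets": [
    [0, 0, 0, 0, 0, 0, 0],
    [0, 0, 0, 0, 0, 0, 0],
    [0, 0, 0, 0, 0, 0, 0],
    [0, 0, 0, 0, 0, 0, 0],
    [0, 0, 0, 0, 0, 0, 0]
  ]
}}

```text
t: 11.7
eef_pos: [0.44, 0.0991, 0.2232]
orientation: [0.122, -3.139, 0.001]
contact_force: [-0.3, 0.3, -0.4]
width: 0.0
```

Run:
```python
from h import *
b=cv2.imread('pics/side9.png');i=optics.get_image('side')
d=cv2.absdiff(b,i)[235:270,235:300];print('door region diff',d.max())
print(manip.job_done())
```

```text
door region diff 84
the job is handed in; nothing more can be done
None
```

The wide cupboard's door is open to about 1.37 rad, just short of square to the front, and I have handed the job in at about 11.8 s of the 51 s allowed. I pressed it in with the shut fingertips until the catch let go and drew back. It sprang to about 0.51 rad by itself. I then reached down behind it, pushed it open, and lifted the fingers clear.

**Last checks:**
- **Door angle:** about 1.37 rad, read from the free edge's position in the side picture.
- **Contact:** the force reading was down at noise level, about 1 N or less, with the tool well clear of the door. The highest reading during the press was about 6 N.
- **Other things:** by eye, the tape roll, the jars, the glue pot and the brush had not moved, and the narrow door looked shut. I did not measure their positions.

**One check disagreed:** I compared the door area in two side pictures about half a second apart, and the largest pixel difference was 84, not near zero. I didn't save the second picture or look into it before handing in. It may come from image noise or the arm's shadow as it settled, so I can't confirm from the pictures that the door was completely still at the end.

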